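# Read a culture jar's gas pressure with a stick gauge and record it on the reading cradle

## Robot

A 6-joint arm with a two-finger parallel gripper is mounted at the origin on the work surface. World frame = base frame: x ahead of the robot, y to its left, z up, the work surface at z = 0. Lengths are in m, angles in rad, forces in N, time in s.
With the tool pointing down it reaches from about 0.325 to 0.9 m from the base axis. Payload 6.1 kg.
Tool frame: the origin (TCP) lies midway between the tips of the shut fingers; the grasp point (between the pads) lies 19 mm behind it; x points along the fingers, y is the direction in which the jaws open and shut, and the axes are right-handed (so a half turn about x gives the same grasp; the last joint's range is limited). The gripper opens to 85 mm and grips with 20 to 120 N. Pads are 22 mm wide; open, the fingers measure 114 mm over their backs; the gripper's body (76 mm by 85 mm) begins 54 mm behind the grasp point. The pads swing forward as they close: fully open they stand 13 mm farther back than shut.
Start: joints at [-1.288, 0.22, 1.526, -0, 1.395, -0.126], TCP at [0.248, -0.573, 0.231] pointing down, gripper open.
Joint ranges: [-2.98, 2.98], [-0.91, 2.08], [0.09, 2.57], [-1.24, 4.39], [0.2, 2.65], [-2.68, 2.68]. Speed limits (rad/s): [2.57, 2.57, 3.01, 3.14, 3.14, 3.14].

## Interface

Orientations are given as [roll, pitch, yaw] about the fixed x, y, z axes, in that order (R = Rz(yaw) Ry(pitch) Rx(roll)).
In Python, from plant import movep, move_l, set_joints, gripper_to, hold, inverse_kinematics, observe, get_image, get_calibration, Unreachable, job_done gives the robot as it stands. Calls block until the motion is done:
- movep(position, orientation): joint-space move of the TCP to a pose.
- move_l(position, feed=0.15, rotation=None, max_force=None): straight line of the TCP; rotation=None keeps the orientation; feed is the mean speed in m/s. With max_force (N) it stops when the force on the tool has changed by that much, and returns True; else False.
- set_joints(angles): joint-space move.
- gripper_to(opening, f_grip=None): finger opening in m; f_grip is the grip in N (None keeps the last); returns when the fingers have stopped.
- hold(seconds).
- inverse_kinematics(position, orientation): joint angles nearest the present ones, or None.
- observe(): the state.
- get_image(name): name is "scene" or "top" or "wrist"; returns (picture, depth): 384x512x3 uint8, red, green, blue; 384x512 float32, m along the optical axis (not along the pixel's ray), 0 where there is no reading.
- get_calibration(name): a dict with "intrinsics" (3x3 intrinsics, pixels), "dist_coeffs" ([k1, k2, p1, p2, k3] as OpenCV has them; the pictures are not rectified), "world_from_camera" (4x4, takes a point from camera to world coordinates). Camera axes: x right, y down, z forward; pixel columns grow to the right and rows downward; lengths in m; the calibration is good to about 2 mm. A picture is of the moment at which its call begins: read the wrist's pose just before it. get_calibration takes no time and is no camera call; for the wrist camera it gives the pose at the moment of the call.
A pose or a line that the arm cannot do raises Unreachable and nothing moves.
- job_done(): hands the job in, once; it reports no verdict.
The state is a dict: "time_s": time; "q": joint angles; "joint_velocities": joint speeds; "joint_torque": joint torques, N m; "eef_pos": TCP position; "tcp_rot": TCP orientation; "ft_force": force on the tool from outside, world axes, zero at the start; "torque": the same for the moment, N m; "opening": finger opening in m.
Only numpy, scipy, OpenCV 4.12 (cv2) and the standard library are available. Lean on these libraries where they do the work, as an engineer would, in place of code of your own. Each camera call takes 0.05 s, during which the arm holds its last target.

## Task

Take the stick gauge from its cradle and press its mouth square and fully home onto the slanting valve of the culture jar, holding it there a moment until the gas has pushed the rod out. Lay the gauge back in its cradle the way it was, with its rod still out as it stopped and never touched by the robot, then slide the cradle's pointer level with the end of the rod and let go. Leave everything else on the bench where it stands.

Things in the scene. Friction and masses are not known exactly. Their poses are not given: they have to be found in the camera images.
- gauge: Loose stick gauge, 100 g: square aluminium barrel 16 x 16 mm with blue band (x -45 to +65 mm); round black cup at its -x end (x -70 to -45, 23 mm across, rim 28 mm). Origin on the barrel's axis, where to grip it (free space between the saddles); x runs from cup to rod. Starts in the cradle: origin 50 mm above the cradle's origin, same axes.
- gauge_mouth (a point): Centre of the cup's rim, at x = -70 mm on the gauge's axis; axes as the gauge's. The opening is 20 mm wide, narrowing to 15 mm; 7 mm inside lies a sprung plunger. Pressure pushes it in and so drives the white rod out of the other end, 5 mm per mm; the rod then stays where it stopped (friction 0.3 N) when the gauge comes off the valve.
- rod_end (a point): Centre of the outer face of the rod's red end cap (9 mm across; the rod is 6 mm), on the gauge's axis; 70.5 mm from the gauge's origin with the rod fully in, as it starts.
- rod (a joint): How far the gauge's rod is out, in m: 0 fully in (as it starts), about 0.010 to 0.047 after a reading, at most 0.052. Unpredictable: depends on the jar's hidden pressure.
- jar: Fixed squat culture jar, 112 mm across, clear wall, blue lid, full of dishes; 104 mm high, with clamp bar and black knob up to 120 mm (clamp 136 mm wide along y). Origin: centre of its underside on the bench. Its valve stem slants out of the lid on its +x side.
- stem: Jar's brass valve stem, fixed. Origin: centre of its flange's outer face (29 mm across), where the gauge's rim rests when fully home; 78 mm out from the jar's axis, 122 mm up. z points outward along the stem, 25 degrees above level, to the jar's +x. Above the flange: a tube 8 mm long, 10 mm across, and a sprung pin (6 mm across, end 19 mm above the flange) that resists with up to 8 N.
- cradle: Fixed reading cradle. Origin on the bench under the lying gauge's origin; x along the gauge from cup to rod. Two grey saddles (8 mm thick, at x -31 and +40 mm, 64 mm high, up to 45 mm wide) hold the barrel in slots 20 mm wide that flare upward; slot floor at 42 mm, gauge axis at 50 mm. Base 8 mm thick. At y = 80 mm a rail along x (20 x 20 mm) carries the pointer.
- pointer_edge (a point): Tip of the pointer's black blade (2 mm thick), beside the rod at rod height, 8.5 mm to the +y side of the gauge's axis; axes as the cradle's. It is level with the rod's end (the outer face of the red cap) when both have the same x along the cradle.
- pointer_grip (a point): Place to grip on the pointer's orange upright fin: on its middle line, 84 mm above the bench, 11 mm below its top. The fin is 20 mm along cradle x, 12 mm along y, and free above 51 mm height, where its arm (5 mm thick) reaches across to the rod. It lies 71.5 mm to the +y side of the pointer's edge.
- pointer (a joint): Position of the pointer along its rail in m, growing to the cradle's +x, 0 to 0.075; at 0 its edge is at x = 72 mm of the cradle. About 1.2 N moves it and it stays where it is left. Starts near the far end.
- dishes: Bystander: two stacked clear culture dishes, 88 mm across, 28 mm high. Origin: centre of its underside.
- tipbox: Bystander: grey and blue box of pipette tips, 80 x 120 x 72 mm. Origin: centre of its underside.
- reagent: Bystander: bottle with blue cap, 72 mm across, 110 mm high. Origin: centre of its underside.
- wash: Bystander: jar with red cap, 60 mm across, 100 mm high. Origin: centre of its underside.
- tuberack: Bystander: orange rack of capped tubes, 60 x 150 x 74 mm. Origin: centre of its underside.
- notebook: Bystander: notebook with a pen on it, 150 x 110 x 24 mm. Origin: centre of its underside.
- beaker: Bystander: glass beaker, 64 mm across, 80 mm high. Origin: centre of its underside.
Not all that is in view belongs to the job. Of the things like the gauge, leave any that is green; of the rest the larger one is meant.

How it is judged:
On the way, in this order (a step that is already met when the one before it is completed fails the run):
1. the gauge is pressed fully home on the valve: rim within 2.5 mm of the shoulder, centred within 4 mm, in line within 8 degrees, for 0.4 s with the rod out and still (z of gauge_mouth in the frame of stem between -0.004 and 0.0025 m and x of gauge_mouth in the frame of stem between -0.004 and 0.004 m and y of gauge_mouth in the frame of stem between -0.004 and 0.004 m and angle between the x axis of gauge and the z axis of stem, either way round below 0.14 rad and value of joint rod above 0.006 m and velocity of joint rod between -0.004 and 0.004 m/s), for 0.4 s.
2. the gauge lies in its cradle as before, let go, its rod still out (x of gauge in the frame of cradle between -0.01 and 0.01 m and y of gauge in the frame of cradle between -0.006 and 0.006 m and z of gauge in the frame of cradle between 0.046 and 0.054 m and angle between the x axis of gauge and the x axis of cradle, either way round below 0.1 rad and value of joint rod above 0.006 m and contact force between the fingers and gauge below 0.1 N and linear speed of gauge below 0.02 m/s), for 0.2 s.
At the end, for the whole second after the job is handed in: The gauge lies at rest in its cradle (within 10 mm along, 6 mm across, 4 mm in height and 5.7 degrees of its starting lie), its rod still out by more than 6 mm, and the pointer's edge stands still, level with the rod's end to within 4 mm along the cradle (x of gauge in the frame of cradle between -0.01 and 0.01 m and y of gauge in the frame of cradle between -0.006 and 0.006 m and z of gauge in the frame of cradle between 0.046 and 0.054 m and angle between the x axis of gauge and the x axis of cradle, either way round below 0.1 rad and value of joint rod above 0.006 m and linear speed of gauge below 0.02 m/s and x of rod_end in the frame of pointer_edge between -0.004 and 0.004 m and velocity of joint pointer between -0.005 and 0.005 m/s); the robot touches nothing.
It fails at once if the robot pushes on the gauge's rod (over 0.5 N) (contact force between any of the fingers, the arm and rod above 0.5 N).
It fails at once if a bystander is moved by more than 30 mm (distance of any of dishes, tipbox, reagent, wash, tuberack, notebook, beaker from where it was at the start of the episode above 0.03 m).
It also fails if it takes over 58 s, if anything falls off the work surface, if the arm or the gripper's body presses on something with over 40 N, if the wrist force passes 120 N, or if a joint passes its speed limit or range.

## Working session

There is one attempt and no reset: what is moved stays moved. The work goes in short steps, each a Python script; the robot and the scene stay as the last script left them, time stands still between calls to the robot, and variables do not carry over. Pictures are saved under pics/ and viewed, and the job is handed in when it is done.

```bash
ls; mkdir -p pics
python3 - <<'E'
from plant import *
import cv2,numpy as np
for n in ["scene","top","wrist"]:
    p,d=get_image(n); cv2.imwrite(f"pics/a_{n}.png",p[:,:,::-1]); np.savez(f"pics/a_{n}.npz",p=p,d=d,c=np.array(get_calibration(n),dtype=object))
    c=get_calibration(n); print(n,np.round(c["intrinsics"],1).tolist(),np.round(c["dist_coeffs"],3),np.round(c["world_from_camera"],3).tolist())
print(observe())
E
```

```text
pics
scene [[393.7, 0.0, 253.7], [0.0, 393.7, 191.0], [0.0, 0.0, 1.0]] [-0.053  0.     0.     0.     0.   ] [[0.33, 0.506, -0.797, 1.421], [0.944, -0.161, 0.288, -0.295], [0.018, -0.847, -0.531, 0.727], [0.0, 0.0, 0.0, 1.0]]
top [[382.4, 0.0, 257.9], [0.0, 382.4, 194.9], [0.0, 0.0, 1.0]] [-0.044  0.     0.     0.     0.   ] [[0.016, -0.993, 0.118, 0.392], [-1.0, -0.016, 0.002, 0.039], [-0.0, -0.118, -0.993, 1.072], [0.0, 0.0, 0.0, 1.0]]
wrist [[299.4, 0.0, 250.7], [0.0, 299.4, 191.8], [0.0, 0.0, 1.0]] [0.019 0.    0.    0.    0.   ] [[0.397, -0.877, -0.27, 0.318], [-0.918, -0.38, -0.115, -0.544], [-0.002, 0.294, -0.956, 0.372], [0.0, 0.0, 0.0, 1.0]]
{'time_s': 0.15, 'q': array([-1.28811091e+00,  2.21067228e-01,  1.52738114e+00, -9.97556248e-07,
        1.39470348e+00, -1.26089600e-01]), 'joint_velocities': array([-0.00069389, -0.00100558, -0.00441779, -0.00104543, -0.00206197,
        0.00086956]), 'joint_torque': array([ 1.02219383e-03, -4.97482538e+01, -3.89904928e+01, -1.05106392e-04,
        7.07497456e-03, -1.41665274e-05]), 'eef_pos': array([ 0.24829485, -0.57303686,  0.23041938]), 'tcp_rot': array([-1.69625621,  1.56923713,  1.85411164]), 'ft_force': array([ 0.82465757, -0.23965058, -0.13249883]), 'torque': array([ 0.00100909,  0.01507828, -0.00938763]), 'opening': 0.0854266243932747}
```

View pics/a_scene.png

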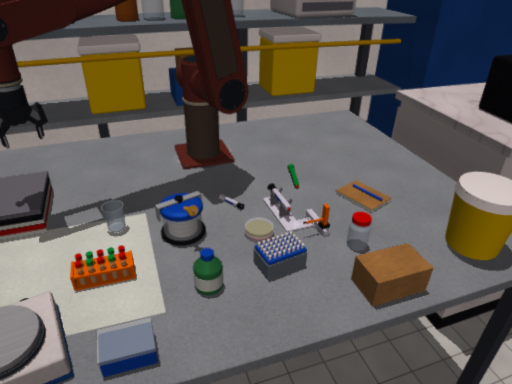

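View pics/a_top.png

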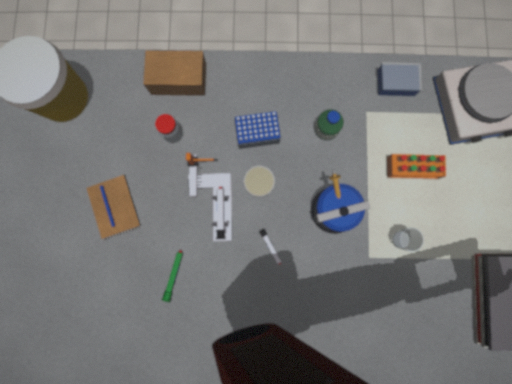

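View pics/a_wrist.png

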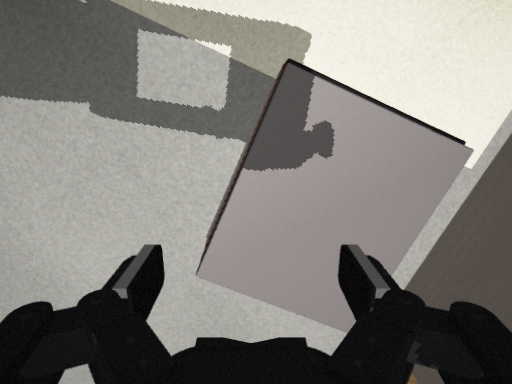

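The top view shows the cradle and gauge near (222,205), with the cup toward the robot and the pointer at (200,160). The jar is at (340,210), with its stem pointing up in the image at (336,183). The green stick and the small stick at (268,240) are decoys. Next I'll get crude positions.

```bash
cat > h.py <<'E'
from plant import *
import cv2,numpy as np
from scipy.spatial.transform import Rotation as R
def rpy(M): return R.from_matrix(M).as_euler('xyz')
def mat(e): return R.from_euler('xyz',e).as_matrix()
def rays(c,uv):
    uv=np.asarray(uv,float).reshape(-1,1,2)
    n=cv2.undistortPoints(uv,np.array(c["intrinsics"]),np.array(c["dist_coeffs"]))[:,0]
    W=np.array(c["world_from_camera"]); d=np.c_[n,np.ones(len(n))]@W[:3,:3].T
    return W[:3,3],d
def onz(c,uv,z):
    o,d=rays(c,uv); return o+d*((z-o[2])/d[:,2])[:,None]
def withdepth(c,uv,dep):
    o,d=rays(c,uv); uv=np.asarray(uv,int).reshape(-1,2); return o+d*dep[uv[:,1],uv[:,0]][:,None]
def proj(c,P):
    W=np.linalg.inv(np.array(c["world_from_camera"]))
    return cv2.projectPoints(np.asarray(P,float).reshape(-1,3),cv2.Rodrigues(W[:3,:3])[0],W[:3,3],np.array(c["intrinsics"]),np.array(c["dist_coeffs"]))[0][:,0]
def shot(n,tag):
    c=get_calibration(n); p,d=get_image(n); cv2.imwrite(f"pics/{tag}.png",p[:,:,::-1]); np.savez(f"pics/{tag}.npz",p=p,d=d,c=np.array(c,dtype=object)); return c,p,d
def load(tag):
    z=np.load(f"pics/{tag}.npz",allow_pickle=True); return z["c"].item(),z["p"],z["d"]
E
python3 - <<'E'
from h import *
c,p,d=load("a_top")
for nm,uv in dict(cup=(221,234),cap=(221,186),jarknob=(344,211),stem=(336,178),stem2=(337,192),fin=(190,159),cradle=(222,210)).items():
    print(nm,np.round(withdepth(c,uv,d)[0],3))
im=cv2.resize(p[130:260,160:380],None,fx=3.6,fy=3.6,interpolation=cv2.INTER_CUBIC); cv2.imwrite("pics/z_top.png",im[:,:,::-1])
c,p,d=load("a_scene")
im=cv2.resize(p[160:270,150:350],None,fx=4,fy=4,interpolation=cv2.INTER_CUBIC); cv2.imwrite("pics/z_sc.png",im[:,:,::-1])
c,p,d=load("a_wrist"); o=observe()
T=np.eye(4);T[:3,:3]=mat(o["tcp_rot"]);T[:3,3]=o["eef_pos"]
print(np.round(np.linalg.inv(T)@np.array(c["world_from_camera"]),4).tolist()); print(T[:3,:3].round(3).tolist())
E
```

```text
cup [0.407 0.137 0.059]
cap [0.536 0.141 0.051]
jarknob [ 0.469 -0.176  0.117]
stem [ 0.55  -0.154  0.129]
stem2 [ 0.517 -0.16   0.11 ]
fin [0.6   0.22  0.092]
cradle [0.471 0.135 0.06 ]
[[0.0002, -0.2939, 0.9558, -0.1421], [1.0, -0.0007, -0.0004, 0.0004], [0.0008, 0.9558, 0.2939, -0.0752], [0.0, 0.0, 0.0, 1.0]]
[[-0.0, 0.397, -0.918], [0.001, -0.918, -0.397], [-1.0, -0.002, -0.0]]
```

View pics/z_top.png

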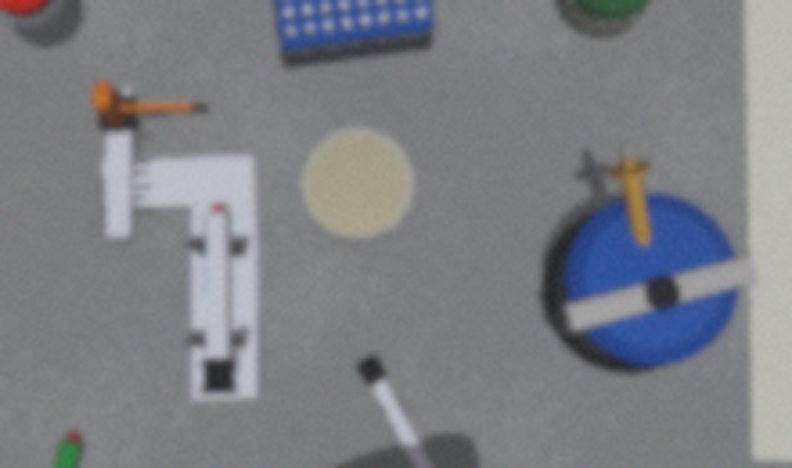

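View pics/z_sc.png

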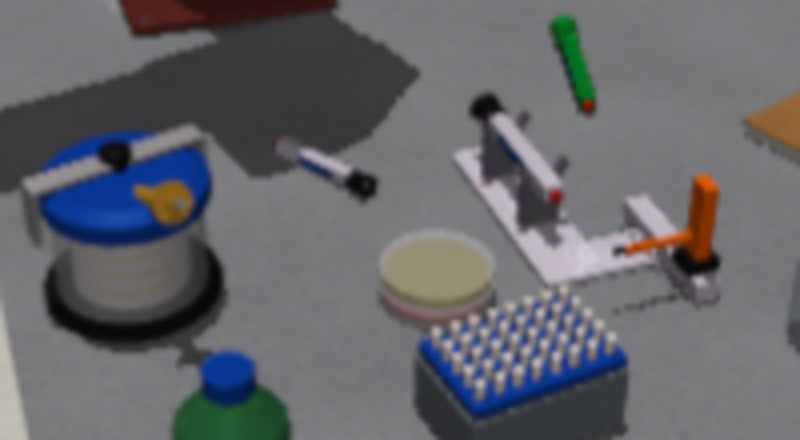

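```bash
cat >> h.py <<'E'
def orient(yaw,tilt):
    # tool y = -lateral, tool z = -(gauge x dir); tilt>0: gauge x raised by tilt
    u=np.array([np.cos(yaw),np.sin(yaw),0]); k=np.array([0,0,1.])
    gx=u*np.cos(tilt)+k*np.sin(tilt); tx=u*np.sin(tilt)-k*np.cos(tilt); tz=-gx; ty=np.cross(tz,tx)
    return np.c_[tx,ty,tz]
E
python3 - <<'E'
from h import *
for nm,P,yaw,t in [("j1",(0.51,-.16,.25),.28,np.radians(20)),("j2",(0.595,-.145,.23),.28,-np.radians(25)),("g1",(0.425,.137,.21),0,0)]:
    e=rpy(orient(yaw,t)); print(nm,inverse_kinematics(P,e)); movep(P,e); hold(.2); shot("wrist","b_"+nm); print(observe()["time_s"],observe()["eef_pos"])
E
```

```text
j1 [-0.62446107 -0.22826455  1.97651596  0.29411528  1.18751538  0.58396959]
2.1667 [ 0.50993293 -0.16063833  0.24991087]
j2 [-0.25074922  0.51108748  1.21688743 -0.22099298  1.79068249  1.03296548]
3.2833 [ 0.59446143 -0.14617054  0.23169365]
g1 [ 1.34892167e-01 -2.04649843e-01  1.99458488e+00 -4.44089210e-16
  1.35165762e+00  1.70568849e+00]
4.7917 [0.42565492 0.13651564 0.20999881]<sys>:0: UserWarning: Gimbal lock detected. Setting third angle to zero since it is not possible to uniquely determine all angles.
```

View pics/b_j1.png

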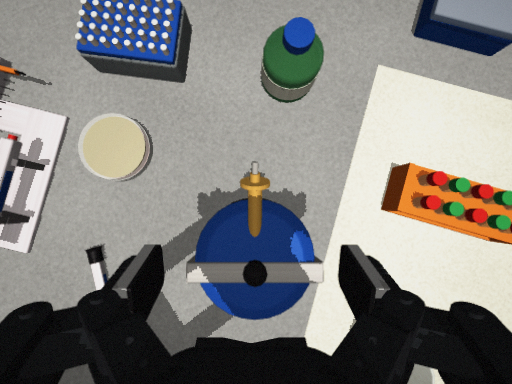

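View pics/b_j2.png

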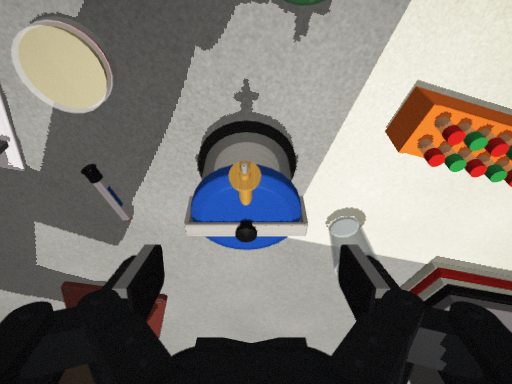

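View pics/b_g1.png

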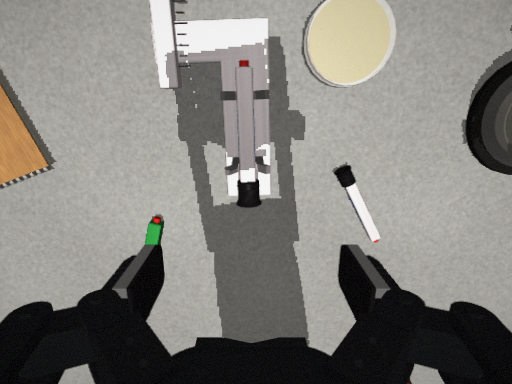

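In b_g1 the gauge runs from its red cap at (244,63) to its cup at (248,193). In b_j1 and b_j2 the stem points outward at (255,165–235) and (245,170–200). I'll zoom in on these.

Run:
```python
from h import *
def z(t,x0,x1,y0,y1,f):
    c,p,d=load(t); im=cv2.resize(p[y0:y1,x0:x1],None,fx=f,fy=f,interpolation=cv2.INTER_NEAREST); return im[:,:,::-1]
a=z("b_j1",215,295,150,240,5); b=z("b_j2",205,285,150,240,5)
cv2.imwrite("pics/z1.png",np.hstack([a,b[:a.shape[0]]]))
cv2.imwrite("pics/z2.png",z("b_g1",170,320,50,215,3.6))
c,p,d=load("b_g1")
for uv in [(244,63),(245,75),(246,120),(247,150),(247,170),(248,190),(248,200),(230,180),(168,50)]: print(uv,withdepth(c,uv,d)[0].round(4))
for t,l in [("b_j1",[(254,165),(255,176),(254,184),(255,200),(255,225),(255,273)]),("b_j2",[(245,165),(245,168),(245,175),(245,182),(245,195),(246,232)])]:
    c,p,d=load(t)
    for uv in l: print(t,uv,withdepth(c,uv,d)[0].round(4),p[uv[1],uv[0]])
```

```text
(244, 63) [0.5329 0.1422 0.0546]
(245, 75) [0.5225 0.1413 0.0583]
(246, 120) [0.4824 0.1407 0.0573]
(247, 150) [0.4537 0.1399 0.0581]
(247, 170) [0.4331 0.14   0.0561]
(248, 190) [0.4135 0.1391 0.0611]
(248, 200) [0.4031 0.1391 0.062 ]
(230, 180) [0.4097 0.161  0.0071]
(168, 50) [0.5488 0.2196 0.0191]
b_j1 (254, 165) [ 0.5695 -0.1472  0.1313] [190 185 177]
b_j1 (255, 176) [ 0.5602 -0.1509  0.1277] [228 176  78]
b_j1 (254, 184) [ 0.5525 -0.1521  0.1304] [124  91  37]
b_j1 (255, 200) [ 0.5387 -0.1571  0.1202] [133  97  41]
b_j1 (255, 225) [ 0.5149 -0.164   0.1084] [135 100  43]
b_j1 (255, 273) [ 0.4718 -0.1762  0.1196] [15 15 15]
b_j2 (245, 165) [ 0.5724 -0.1479  0.1291] [156 151 143]
b_j2 (245, 168) [ 0.5704 -0.1484  0.1305] [179 176 167]
b_j2 (245, 175) [ 0.5616 -0.1508  0.1284] [183 138  63]
b_j2 (245, 182) [ 0.5534 -0.153   0.1276] [183 137  63]
b_j2 (245, 195) [ 0.5264 -0.1601  0.1141] [216 164  74]
b_j2 (246, 232) [ 0.4767 -0.1747  0.117 ] [42 38 41]
```

View pics/z1.png

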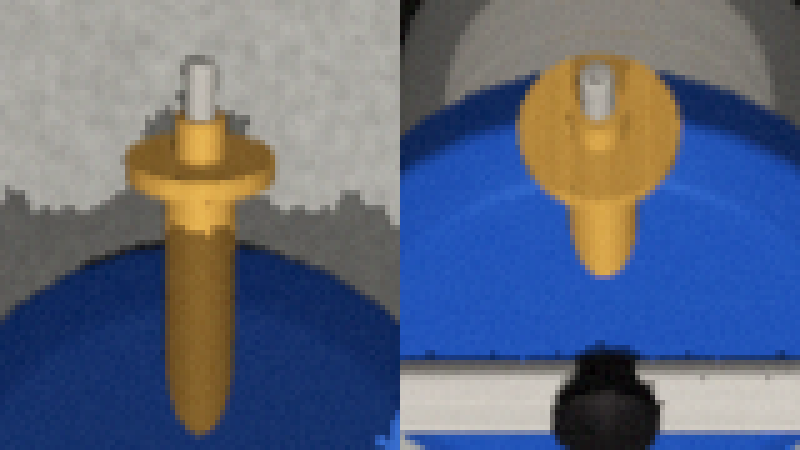

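View pics/z2.png

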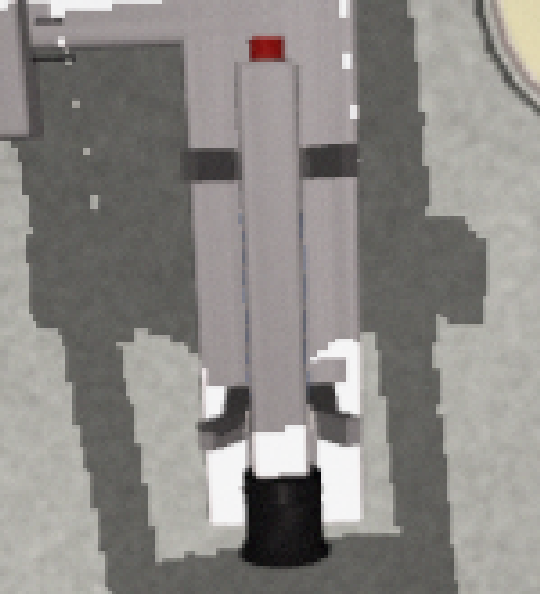

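```bash
cat >> h.py <<'E'
def tri(views):
    A=np.zeros((3,3));b=np.zeros(3);L=[]
    for c,uv in views:
        o,d=rays(c,uv);d=d[0]/np.linalg.norm(d[0]);M=np.eye(3)-np.outer(d,d);A+=M;b+=M@o;L.append((o,M))
    X=np.linalg.solve(A,b);return X,[np.linalg.norm(M@(X-o)) for o,M in L]
E
python3 - <<'E'
from h import *
c1=load("b_j1")[0];c2=load("b_j2")[0];g,pg,dg=load("b_g1")
F,r=tri([(c1,(254.6,181.4)),(c2,(244.5,175.4))]);print("flange",F,r)
T,r=tri([(c1,(254.7,162.7)),(c2,(244.1,164.3))]);print("tip",T,r,np.linalg.norm(T-F)); v=(T-F)/np.linalg.norm(T-F); print(np.degrees([np.arctan2(v[1],v[0]),np.arcsin(v[2])]))
# flange edges width check
for c,t in((c1,"b_j1"),(c2,"b_j2")):
    _,p,d=load(t); hsv=cv2.cvtColor(p,cv2.COLOR_RGB2HSV); m=cv2.inRange(hsv,(12,100,60),(25,255,255)); m[:145]=0;m[245:]=0;m[:,:200]=0;m[:,300:]=0
    rows=[(y,)+(np.flatnonzero(m[y])[[0,-1]].tolist() if m[y].any() else []) [:2] if False else (y,*np.flatnonzero(m[y])[[0,-1]]) for y in range(145,245) if m[y].any()]
    print(t,[tuple(map(int,r)) for r in rows])
    # plane fit of brass depth on flange
# jar knob/bar: bar ends for yaw
lo=np.array
for t in ("b_j1",):
    c,p,d=load(t)
    print("stem low axis", withdepth(c,(254.7,200),d), withdepth(c,(254.7,233),d), withdepth(c,(255,273),d))
# gauge
z0=.064
for nm,uv,z in [("rimL",(237.3,204),.05),("rimR",(260.5,204),.05),("capL",(239.3,63),.05),("capR",(249.0,63),.05),("capend",(244,60.3),.05)]:
    print(nm,onz(g,uv,z)[0].round(4))
rows=[]
hs=cv2.cvtColor(pg,cv2.COLOR_RGB2HSV)
for y in range(60,210,6): print(y,pg[y,232:264].sum(1).tolist())
E
```

```text
flange [ 0.55574474 -0.15183392  0.12158131] [np.float64(4.275070991810307e-06), np.float64(4.2750709918416054e-06)]
tip [ 0.5722297  -0.14714848  0.12814941] [np.float64(1.9531769479677425e-06), np.float64(1.9531769480042013e-06)] 0.018353400669464236
[15.86645248 20.96935163]
b_j1 [(172, 251, 258), (173, 250, 259), (174, 250, 259), (175, 250, 259), (176, 249, 260), (177, 245, 263), (178, 243, 266), (179, 241, 268), (180, 241, 268), (181, 240, 269), (182, 240, 269), (183, 240, 269), (184, 240, 269), (185, 240, 269), (186, 241, 268), (187, 242, 268), (188, 243, 266), (189, 245, 264), (190, 248, 261), (191, 248, 261), (192, 248, 261), (193, 248, 261), (194, 248, 261), (195, 248, 261), (196, 248, 261), (197, 248, 261), (198, 248, 261), (199, 248, 261), (200, 248, 261), (201, 248, 261), (202, 248, 261), (203, 248, 261), (204, 248, 261), (205, 248, 261), (206, 248, 261), (207, 248, 261), (208, 248, 261), (209, 248, 261), (210, 248, 261), (211, 248, 261), (212, 248, 261), (213, 248, 261), (214, 248, 261), (215, 248, 261), (216, 248, 261), (217, 248, 261), (218, 248, 260), (219, 248, 260),
[... 4658 characters left out ...]
01, 711, 736, 736, 734, 735, 735, 735, 736, 735, 735, 737, 735, 735, 712, 468, 134, 57, 270, 706, 735, 735, 735, 735]
186 [735, 735, 736, 735, 715, 381, 48, 39, 55, 39, 57, 55, 65, 76, 85, 127, 141, 132, 102, 81, 61, 67, 75, 49, 55, 45, 39, 553, 721, 735, 735, 735]
192 [737, 735, 737, 734, 736, 669, 294, 32, 57, 47, 57, 54, 57, 65, 64, 72, 89, 108, 108, 104, 84, 72, 64, 64, 35, 45, 41, 548, 720, 736, 735, 737]
198 [509, 506, 509, 508, 503, 495, 234, 36, 48, 42, 59, 53, 73, 76, 83, 88, 86, 75, 82, 77, 72, 50, 56, 54, 69, 31, 38, 201, 474, 531, 524, 517]
204 [288, 288, 279, 271, 179, 71, 32, 53, 42, 46, 63, 56, 50, 44, 61, 65, 53, 73, 56, 59, 65, 54, 55, 52, 54, 66, 55, 46, 108, 254, 285, 288]
```

Run:
```python
from h import *
for t in ["b_j1","a_top"]:
    c,p,d=load(t)
    hsv=cv2.cvtColor(p,cv2.COLOR_RGB2HSV); m=cv2.inRange(hsv,(105,150,40),(125,255,255))
    if t=="b_j1": m[:190]=0;m[330:]=0;m[:,:185]=0;m[:,325:]=0
    else: m[:170]=0;m[240:]=0;m[:,:300]=0;m[:,380:]=0
    pts=np.argwhere(m)[:,::-1]; h=cv2.convexHull(pts.astype(np.int32))[:,0]
    P=onz(c,h,.104); e=cv2.minEnclosingCircle(P[:,:2].astype(np.float32)); f=cv2.fitEllipse((P[:,:2]*1e4).astype(np.float32)); print(t,e,f)
    print(h.min(0),h.max(0))
    D=withdepth(c,pts[::10],d); print(np.median(D,0), np.percentile(D[:,2],[5,25,50,75,95]).round(4))
# brass cloud
for t in ["b_j1","b_j2"]:
    c,p,d=load(t); hsv=cv2.cvtColor(p,cv2.COLOR_RGB2HSV); m=cv2.inRange(hsv,(12,100,60),(25,255,255)); m[:145]=0;m[245:]=0;m[:,:220]=0;m[:,275:]=0
    D=withdepth(c,np.argwhere(m)[:,::-1],d)
    for F in [(.5557,-.1518,.122)]:
        u=np.array([.962,.273,0]);k=np.array([0,0,1]);ax=u*.9063+k*.4226;lat=np.cross(k,u)
        q=(D-F); a=q@ax; l=q@lat; n=q@np.cross(ax,lat)
        for s in np.arange(-.05,.012,.004):
            w=(a>s)&(a<s+.004)
            if w.sum()>3: print(t,round(s*1e3),w.sum(),"lat",(l[w].min()*1e3).round(1),(l[w].max()*1e3).round(1),"n",(n[w].min()*1e3).round(1),np.median(n[w]*1e3).round(1),(n[w].max()*1e3).round(1))
```

```text
b_j1 ((0.48260748386383057, -0.17260213196277618), 0.06017250195145607) ((4828.22314453125, -1725.68994140625), (1191.523193359375, 1195.323974609375), 60.53902053833008)
[195 199] [314 318]
[ 0.48989915 -0.17448514  0.10301934] [0.0987 0.1019 0.103  0.1037 0.1046]
a_top ((0.47878822684288025, -0.16870203614234924), 0.060087233781814575) ((4792.77490234375, -1687.3060302734375), (1171.117919921875, 1177.9981689453125), 50.01662063598633)
[317 185] [362 231]
[ 0.48574573 -0.1713235   0.10376714] [0.1001 0.1026 0.1038 0.1054 0.1075]
b_j1 -50 46 lat -20.0 5.4 n -113.6 5.2 6.9
b_j1 -46 42 lat -5.7 5.4 n 2.3 5.3 6.9
b_j1 -42 47 lat -5.7 6.4 n 1.9 5.2 7.3
b_j1 -38 49 lat -6.7 6.4 n 1.0 5.0 7.0
b_j1 -34 52 lat -6.6 6.4 n 0.1 4.6 6.8
b_j1 -30 51 lat -6.6 6.4 n 0.8 5.0 7.1
b_j1 -26 51 lat -6.6 6.3 n 0.1 5.0 7.3
b_j1 -22 48 lat -6.5 6.3 n 0.6 4.7 6.9
b_j1 -18 54 lat -6.4 6.3 n 1.1 5.0 7.1
b_j1 -14 56 lat -6.3 6.3 n 1.3 5.1 7.9
b_j1 -10 46 lat -6.3 6.3 n 0.9 5.4 7.2
b_j1 -6 34 lat -13.7 13.9 n 3.9 11.6 14.5
b_j1 -2 270 lat -13.8 14.0 n -14.4 5.5 15.1
b_j1 2 39 lat -4.2 4.4 n 0.1 3.6 5.0
b_j1 6 36 lat -4.2 4.4 n -2.8 2.9 4.7
b_j2 -50 12 lat -5.9 5.4 n 2.6 5.2 6.2
b_j2 -46 19 lat -5.9 5.3 n 3.0 5.2 6.2
b_j2 -42 20 lat -9.1 6.1 n -34.7 4.7 6.1
b_j2 -38 19 lat -5.9 6.1 n 2.2 5.2 6.3
b_j2 -34 20 lat -5.9 5.9 n 2.4 5.6 6.1
b_j2 -30 20 lat -5.9 5.8 n 2.2 4.8 6.4
b_j2 -26 17 lat -4.0 4.6 n 4.4 5.4 6.2
b_j2 -6 14 lat -13.0 4.7 n 4.6 12.3 13.4
b_j2 -2 617 lat -13.8 13.8 n -15.1 2.4 14.2
b_j2 2 23 lat -4.9 12.7 n -11.6 3.2 6.2
b_j2 6 57 lat -4.1 4.6 n -4.6 1.5 4.7
```

Stem origin ≈ (0.5557, −0.1518, 0.122) at yaw 15.9°. The flange cloud width (±14), the lid centre and the height all agree with the given sizes. Gauge: the cup-to-cap line gives yaw ≈ 1.4° and y ≈ 0.140. Next I check the origin's x and grasp.

Run:
```python
from h import *
g,p,d=load("b_g1")
r=onz(g,(248.4,206.8),.064)[0]; k=onz(g,(244.1,60.0),.0545)[0]; print("rim",r,"cap",k,k-r)
mid=(r+k)/2; L=(r[:2]+k[:2])/2; v=(k-r)[:2]; yaw=np.arctan2(v[1],v[0]); v/=np.linalg.norm(v)
ox=L-0.00025*v; print("origin",ox,"yaw",np.degrees(yaw))
np.save("gauge.npy",[ox[0],ox[1],.05,yaw])
M=orient(yaw,0);e=rpy(M)
gripper_to(.06)
movep((ox[0],ox[1],.12),e); hold(.2); print(observe()["eef_pos"])
move_l((ox[0],ox[1],.031),feed=.1,max_force=8); hold(.2); o=observe(); print(o["eef_pos"],o["ft_force"],o["time_s"])
shot("wrist","c_pre")
```

```text
rim [0.39641777 0.13870065 0.064     ] cap [0.53546015 0.14210392 0.0545    ] [ 0.13904238  0.00340327 -0.0095    ]
origin [0.46568904 0.14039616] yaw 1.402119850834792
[0.46685961 0.14064797 0.12234392]
[0.4663078  0.14047834 0.03169353] [0.01522061 0.04994241 0.19059728] 7.0917<sys>:0: UserWarning: Gimbal lock detected. Setting third angle to zero since it is not possible to uniquely determine all angles.
```

View pics/c_pre.png

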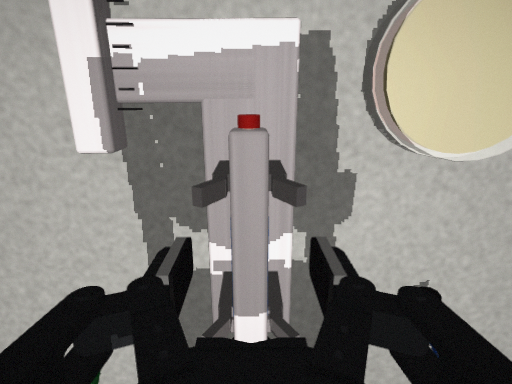

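The fingers straddle the barrel between the saddles, centred at column ~250, with the red cap at (249,120). I'll close, lift and check.

```bash
python3 - <<'E' 2>/dev/null
from h import *
gripper_to(.0,60); hold(.2); o=observe(); print(o["opening"],o["eef_pos"],o["tcp_rot"],o["ft_force"],o["time_s"])
np.savez("grasp.npz",pos=o["eef_pos"],rot=o["tcp_rot"])
P=o["eef_pos"]
move_l((P[0],P[1],.20),feed=.15); hold(.1); o=observe(); print(o["opening"],o["eef_pos"],o["ft_force"],o["time_s"])
shot("wrist","c_lift")
E
```

```text
0.015077922597473186 [0.46587704 0.14043737 0.03121963] [-3.0131987   1.57046222  0.15288517] [-1.1534606  -0.95060731  3.46476613] 7.8083
0.014976757689023878 [0.46513042 0.14032218 0.19872826] [ 1.14320273  0.49483742 -1.32248802] 9.1833
```

View pics/c_lift.png

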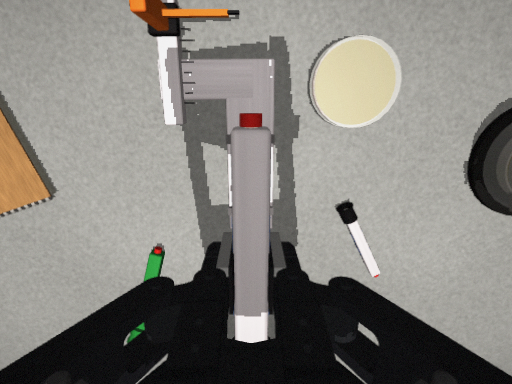

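```bash
cat > ins.py <<'E'
from h import *
F=np.array([.5557,-.1518,.122]); YAW=np.radians(15.9); TI=np.radians(25)
M=orient(YAW,TI); AX=-M[:,2]
def tcp(s,d=np.zeros(3)): # s: mouth distance above the flange
    return F+AX*(s+.070)+M[:,0]*.0188-AX*(-.0002)+d
E
python3 - <<'E' 2>/dev/null
from ins import *
c,p,d=load("c_lift"); o=observe(); W=np.eye(4);W[:3,:3]=mat(o["tcp_rot"]);W[:3,3]=o["eef_pos"]
for uv in [(251,118),(251,122),(251,135),(251,160),(252,190),(252,220),(252,260),(252,300)]:
    X=np.r_[withdepth(c,uv,d)[0],1]; print(uv,(np.linalg.inv(W)@X)[:3].round(4))
e=rpy(M); movep(tcp(.09),e); hold(.3); o=observe(); print(o["eef_pos"]-tcp(.09),o["time_s"])
Mx=mat(o["tcp_rot"]); print("ang err",np.degrees(R.from_matrix(Mx@M.T).as_rotvec()))
move_l(tcp(.035)-(o["eef_pos"]-tcp(.09)),feed=.08,max_force=6); hold(.3); o=observe(); print((o["eef_pos"]-tcp(.035))@np.c_[AX,M[:,1],M[:,0]],o["time_s"],o["ft_force"])
shot("wrist","d_pre"); shot("scene","d_sc")
E
```

```text
(251, 118) [-0.0232  0.0004 -0.0684]
(251, 122) [-0.0222  0.0004 -0.0669]
(251, 135) [-0.0273  0.0004 -0.0624]
(251, 160) [-0.0254  0.0004 -0.0525]
(252, 190) [-0.0257  0.0008 -0.0402]
(252, 220) [-0.0261  0.0008 -0.0273]
(252, 260) [-0.0254  0.0008 -0.0082]
(252, 300) [-0.0261  0.0008  0.0118]
[7.19810870e-05 9.44688726e-04 3.31319108e-04] 10.825
ang err [-0.00424707 -0.01701296  0.07027961]
[-7.61598124e-05  8.53706110e-04  1.35167527e-04] 11.9667 [-0.00662904  1.23669991 -2.25691571]
```

View pics/d_pre.png

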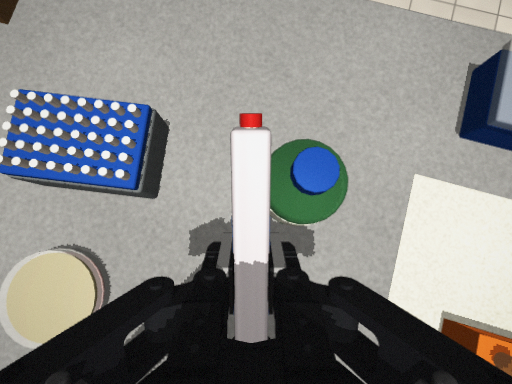

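Run:
```python
from h import *
c,p,d=load("d_sc"); cv2.imwrite("pics/d_scz.png",cv2.resize(p[140:270,140:300],None,fx=4.5,fy=4.5,interpolation=cv2.INTER_CUBIC)[:,:,::-1])
```

```text
(no output)
```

View pics/d_scz.png

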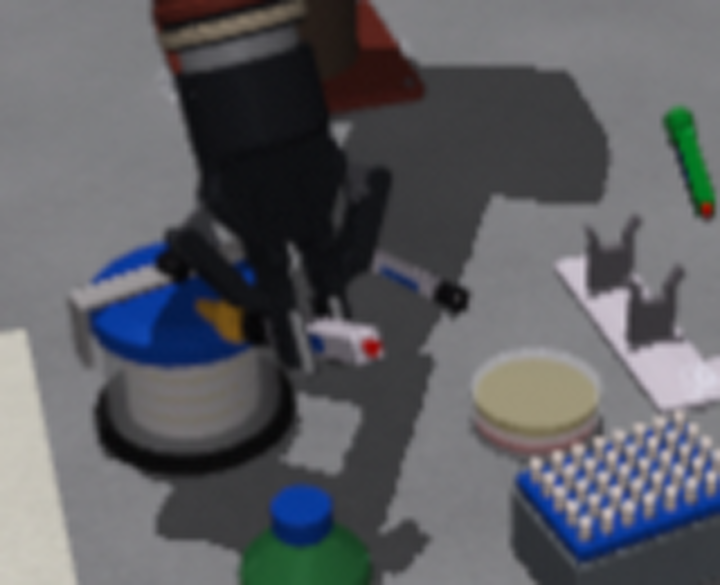

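Everything lines up: the barrel is centred at column 251 and the cup sits just before the valve, with the reagent bottle well below. I'll take out ~1.2 mm of lateral offset and press.

```bash
python3 - <<'E' 2>/dev/null
from ins import *
B=np.c_[AX,M[:,1],M[:,0]]
k=-M[:,1]*.0018
move_l(tcp(.033)+k,feed=.05); hold(.2); o=observe(); print(((o["eef_pos"]-tcp(.033))@B*1e3).round(2)); f0=o["ft_force"]
for s in [.02,.012,.006,.002,-.0005]:
    st=move_l(tcp(s)+k,feed=.03,max_force=25); o=observe(); print(s,st,((o["eef_pos"]-F)@B*1e3-(tcp(0)-F)@B*1e3).round(2),((o["ft_force"]-f0)@B).round(2),o["opening"].round(4),o["time_s"])
    if st: break
hold(.3); o=observe(); print(((o["eef_pos"]-tcp(0))@B*1e3).round(2),((o["ft_force"]-f0)@B).round(2),o["time_s"])
shot("wrist","e_in"); shot("scene","e_sc")
c,p,d=load("e_sc"); cv2.imwrite("pics/e_scz.png",cv2.resize(p[140:270,140:300],None,fx=4.5,fy=4.5,interpolation=cv2.INTER_CUBIC)[:,:,::-1])
E
```

```text
[ 0.05 -1.76 -0.05]
```

```bash
python3 - <<'E' 2>&1 | grep -v -i gimbal
from ins import *
B=np.c_[AX,M[:,1],M[:,0]]
hold(.1); o=observe(); print(((o["eef_pos"]-tcp(0))@B*1e3).round(2),(o["ft_force"]@B).round(2),o["time_s"])
k=-M[:,1]*.0005
f0=o["ft_force"]
for s in [.019,.012,.006,.002,-.0005]:
    st=move_l(tcp(s)+k,feed=.03,max_force=25); o=observe(); print(s,st,((o["eef_pos"]-tcp(0))@B*1e3).round(2),((o["ft_force"]-f0)@B).round(2),round(float(o["opening"]),4),o["time_s"])
    if st: break
hold(.3); o=observe(); print(((o["eef_pos"]-tcp(0))@B*1e3).round(2),((o["ft_force"]-f0)@B).round(2),o["time_s"])
shot("wrist","e_in"); shot("scene","e_sc")
c,p,d=load("e_sc"); cv2.imwrite("pics/e_scz.png",cv2.resize(p[140:270,140:300],None,fx=4.5,fy=4.5,interpolation=cv2.INTER_CUBIC)[:,:,::-1])
E
```

```text
[20.2  -1.68 -0.13] [-0.08  0.15  1.44] 13.2
0.019 False [19.02 -0.4   0.  ] [-0.21  0.12  0.16] 0.0149 13.45
0.012 False [11.96 -0.39 -0.13] [ 0.83  1.4  -0.5 ] 0.0149 13.8333
0.006 False [ 6.47 -0.32 -0.28] [3.35 0.27 1.14] 0.0151 14.1833
0.002 False [ 3.07 -0.3  -0.42] [5.64 0.09 1.87] 0.0152 14.4667
-0.0005 False [ 2.66 -0.04 -1.03] [12.2  -2.05  2.78] 0.0148 14.7167
[ 2.63 -0.1  -0.97] [10.57 -1.2   2.82] 15.0167
```

View pics/e_in.png

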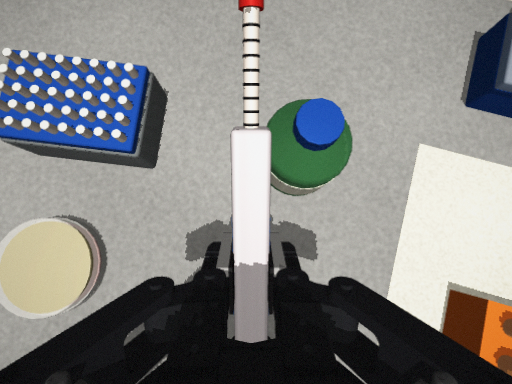

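View pics/e_scz.png

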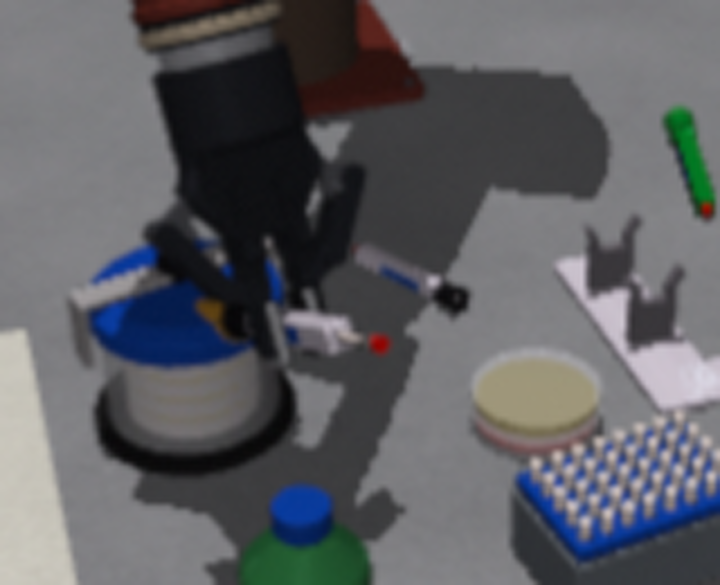

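The rod is well out, with its cap at (251,3) in the wrist view. The force climbed sharply at a hard stop, and the lid-centre estimate puts the flange about 2 mm farther out, so this looks like home. I'll press a little harder to be sure and hold.

```bash
python3 - <<'E' 2>&1 | grep -v -i gimbal
from ins import *
B=np.c_[AX,M[:,1],M[:,0]]
o=observe(); f0=o["ft_force"]; k=-M[:,1]*.0005
st=move_l(tcp(-.004)+k,feed=.02,max_force=20); o=observe(); print(st,((o["eef_pos"]-tcp(0))@B*1e3).round(2),((o["ft_force"])@B).round(2))
hold(.8); o=observe(); print(((o["eef_pos"]-tcp(0))@B*1e3).round(2),(o["ft_force"]@B).round(2),np.degrees(R.from_matrix(mat(o["tcp_rot"])@M.T).as_rotvec()).round(2),o["time_s"])
shot("wrist","f_in")
c,p,d=load("f_in"); P=withdepth(c,[(251,150),(251,200),(251,240),(251,300)],d)
W=np.eye(4);W[:3,:3]=mat(o["tcp_rot"]);W[:3,3]=o["eef_pos"]
print((np.c_[P,np.ones(4)]@np.linalg.inv(W).T)[:,:3].round(4))
for t in("d_pre","f_in"):
    p=load(t)[1]; print([int(r) for r in p[110:140,251,0]], [int(r) for r in p[110:140,251,1]])
E
```

```text
False [ 2.56  0.22 -2.  ] [22.29 -2.14  8.05]
[ 2.58  0.25 -1.98] [20.76 -2.75  9.02] [ 0.02 -0.65 -0.1 ] 16.2417
[[-0.0275  0.0004 -0.0565]
 [-0.026   0.0004 -0.0358]
 [-0.0264  0.0004 -0.018 ]
 [-0.0253  0.0004  0.0127]]
[167, 168, 174, 140, 229, 235, 236, 235, 235, 235, 235, 235, 235, 235, 234, 235, 235, 204, 180, 178, 217, 236, 241, 244, 244, 244, 244, 244, 244, 244] [167, 166, 171, 80, 50, 46, 51, 47, 47, 50, 51, 46, 49, 46, 48, 47, 47, 120, 166, 170, 209, 231, 237, 240, 244, 244, 244, 245, 244, 244]
[139, 49, 36, 238, 245, 244, 244, 246, 244, 245, 245, 245, 245, 185, 70, 37, 193, 241, 200, 177, 217, 236, 242, 243, 245, 246, 245, 245, 245, 245] [136, 49, 33, 238, 245, 244, 244, 246, 244, 244, 245, 245, 245, 182, 67, 34, 192, 241, 198, 169, 206, 231, 237, 239, 243, 245, 244, 245, 245, 245]
```

View pics/f_in.png

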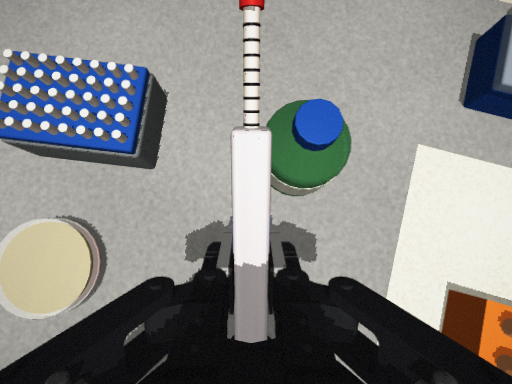

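It is a firm stop, with no advance under 20 N, but the arm bent 2 mm upward. I'll ease off, take the offset out, and hold again.

```bash
python3 - <<'E' 2>&1 | grep -v -i gimbal
from ins import *
B=np.c_[AX,M[:,1],M[:,0]]
k=-M[:,1]*.0005
move_l(tcp(-.0008)+k+M[:,0]*.0012,feed=.02); hold(.7); o=observe(); print(((o["eef_pos"]-tcp(0))@B*1e3).round(2),(o["ft_force"]@B).round(2),np.degrees(R.from_matrix(mat(o["tcp_rot"])@M.T).as_rotvec()).round(2),o["time_s"])
E
```

```text
[ 2.67  0.05 -0.34] [10.73 -2.74  0.2 ] [-0.01 -0.33 -0.03] 17.3167
```

```bash
python3 - <<'E' 2>&1 | grep -v -i gimbal
from ins import *
k=-M[:,1]*.0005
move_l(tcp(.10)+k,feed=.08)
g=np.load("grasp.npz"); P=g["pos"]; yaw=np.load("gauge.npy")[3]; e=rpy(orient(yaw,0))
movep((P[0],P[1],.20),e); hold(.4); o=observe(); print((o["eef_pos"]-P)*1e3,o["time_s"]); print("ang",np.degrees(R.from_matrix(mat(o["tcp_rot"])@mat(g["rot"]).T).as_rotvec()).round(2))
shot("wrist","g_lift")
E
```

```text
[ 1.40524599e-01 -3.04535947e-01  1.68623284e+02] 20.425
ang [-0.    0.03 -0.04]
```

View pics/g_lift.png

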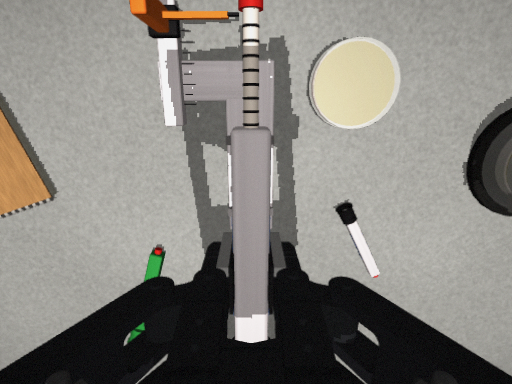

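The barrel hasn't slipped (its end is at row 128, as before) and the rod is out. I'll lower it.

```bash
python3 - <<'E' 2>&1 | grep -v -i gimbal
from ins import *
P=np.load("grasp.npz")["pos"]; d=np.array([-.0000,.0003,0])
move_l(P+d+[0,0,.03],feed=.15); hold(.15); print((observe()["eef_pos"]-P)*1e3)
st=move_l(P+d+[0,0,.0005],feed=.04,max_force=8); hold(.15); o=observe(); print(st,(o["eef_pos"]-P)*1e3,o["ft_force"],o["time_s"])
shot("wrist","h_dn")
E
```

```text
[ 0.96494557  0.45183707 31.14797502]
True [-0.90168396  0.17018748 -0.03231301] [-0.59578659 -0.60583748  5.09324571] 22.5833
```

View pics/h_dn.png

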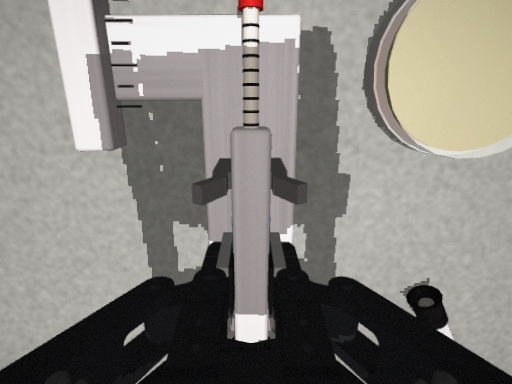

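```bash
python3 - <<'E' 2>&1 | grep -v -i gimbal
from ins import *
gripper_to(.05); hold(.2)
P=observe()["eef_pos"]; yaw=np.load("gauge.npy")[3]
move_l((P[0],P[1],.15),feed=.15); movep((.50,.165,.21),rpy(orient(yaw,0))); hold(.3); print(observe()["time_s"]); shot("wrist","i_v")
c,p,d=load("i_v"); cv2.imwrite("pics/i_z.png",cv2.resize(p[20:200,150:330],None,fx=3.3,fy=3.3,interpolation=cv2.INTER_NEAREST)[:,:,::-1])
E
```

```text
24.9167
```

View pics/i_v.png

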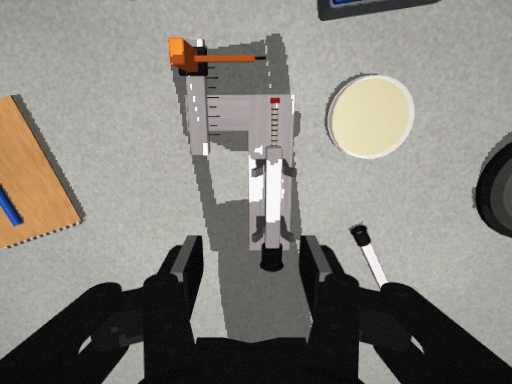

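View pics/i_z.png

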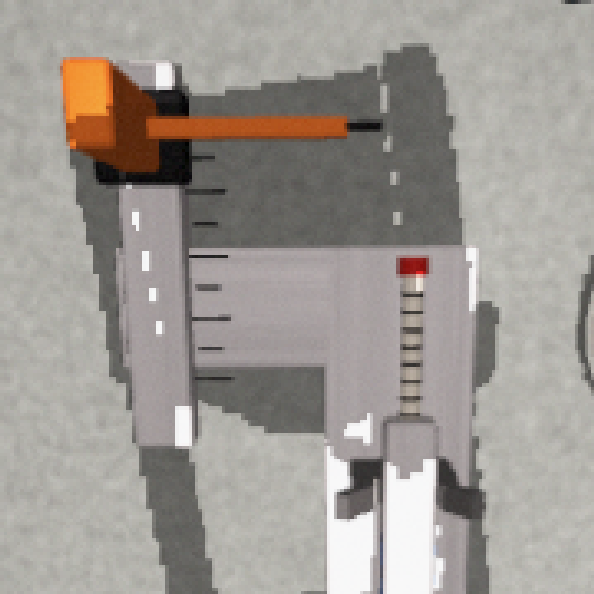

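The gauge is seated again with its rod out. The cap end is at (275.2,98.2) and the blade tip at (265.8,58.2). I'll work out the offset and the fin position.

```bash
python3 - <<'E' 2>&1 | grep -v -i gimbal
from ins import *
c,p,d=load("i_v")
C=onz(c,(275.2,98.2),.05)[0];E=onz(c,(265.8,58.2),.05)[0];cup=onz(c,(271.5,269),.064)[0]
yaw=np.load("gauge.npy")[3]
# cradle yaw from base/rail edges
h=lambda x,y:(x/3.3+150,y/3.3+20)
r1=onz(c,h(195,430),.02)[0]; 
print("cap",C,"edge",E,"cup",cup,"camx",c["world_from_camera"][:3,3])
print("fin top", [withdepth(c,h(*q),d)[0].round(4) for q in [(86,85),(70,65),(105,65),(70,115),(105,115)]])
print("arm",[withdepth(c,h(*q),d)[0].round(4) for q in [(160,127),(200,127),(250,127),(300,127),(340,127),(365,127)]])
print("base edge R",[onz(c,h(*q),.008)[0].round(4) for q in [(466,255),(474,440)]])
bl=p.astype(int)
m=(p[:,:,0]>170)&(p[:,:,1]<170)&(p[:,:,2]<80); m[:, :165]=0;m[75:]=0; m[:,196:]=0
D=withdepth(c,np.argwhere(m)[:,::-1],d); D=D[D[:,2]>.085]; print("top cloud",len(D),D.min(0),D.max(0),D.mean(0))
E
```

```text
cap [0.57556331 0.14280557 0.05      ] edge [0.61030105 0.15315221 0.05      ] cup [0.39835645 0.13948102 0.064     ] camx [0.57461882 0.16625183 0.35042677]
fin top [array([0.612 , 0.2247, 0.0949]), array([0.6161, 0.2282, 0.0951]), array([0.6163, 0.2201, 0.0949]), array([0.6055, 0.2288, 0.0951]), array([0.6058, 0.2207, 0.0944])]
arm [array([0.6083, 0.2147, 0.0519]), array([0.6087, 0.2037, 0.0513]), array([0.6092, 0.19  , 0.0501]), array([0.6095, 0.176 , 0.0507]), array([0.6096, 0.1649, 0.0515]), array([0.6096, 0.158 , 0.0529])]
base edge R [array([0.577 , 0.1222, 0.008 ]), array([0.5158, 0.1154, 0.008 ])]
top cloud 325 [0.59901624 0.21952939 0.09199893] [0.61778706 0.2310965  0.09644267] [0.60971962 0.22512163 0.09435854]
```

The offset is −35.0 mm along the cradle. The fin centre is (0.609, 0.225), which agrees with blade tip + 71.5 mm. I'll grip the fin and slide it.

```bash
python3 - <<'E' 2>&1 | grep -v -i gimbal
from ins import *
yaw=np.load("gauge.npy")[3]; e=rpy(orient(yaw,0)); u=np.array([np.cos(yaw),np.sin(yaw),0])
fx=np.array([.6088,.2248,.065])
movep(fx+[0,0,.07],e); hold(.2); print((observe()["eef_pos"]-fx)*1e3)
st=move_l(fx,feed=.12,max_force=8); hold(.15); o=observe(); print(st,(o["eef_pos"]-fx)*1e3)
gripper_to(0,25); hold(.2); o=observe(); print(o["opening"],(o["eef_pos"]-fx)*1e3,o["ft_force"]); P=o["eef_pos"]
st=move_l(P-.035*u,feed=.04,max_force=15); hold(.3); o=observe(); print(st,(o["eef_pos"]-P)@u*1e3,o["ft_force"],o["time_s"])
r=-.035-(o["eef_pos"]-P)@u
if abs(r)>.0004: move_l(o["eef_pos"]+0*u+ (P-.035*u-o["eef_pos"])*1.5,feed=.02); hold(.3); o=observe(); print((o["eef_pos"]-P)@u*1e3)
gripper_to(.05); hold(.1); P=observe()["eef_pos"]; move_l((P[0],P[1],.15),feed=.15)
movep((.49,.165,.21),e); hold(.3); print(observe()["time_s"]); shot("wrist","k_v")
c,p,d=load("k_v"); cv2.imwrite("pics/k_z.png",cv2.resize(p[20:200,150:330],None,fx=3.3,fy=3.3,interpolation=cv2.INTER_NEAREST)[:,:,::-1])
E
```

```text
[ 0.16980409 -0.36155818 72.03857028]
False [1.01290502 0.26310371 1.43410609]
0.011351450849987298 [0.29525016 0.57141316 0.56239016] [0.04211634 3.66256521 3.34510004]
False -34.9953023542684 [-1.18027015  1.22603521  5.66103206] 28.625
30.7417
```

View pics/k_v.png

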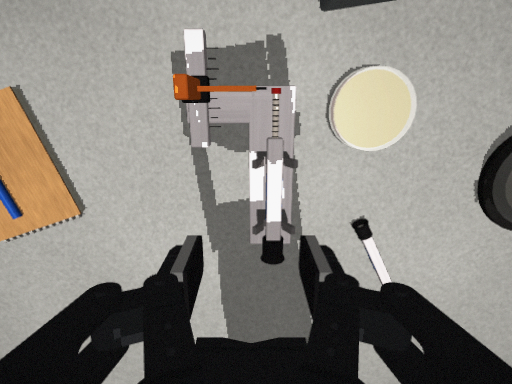

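View pics/k_z.png

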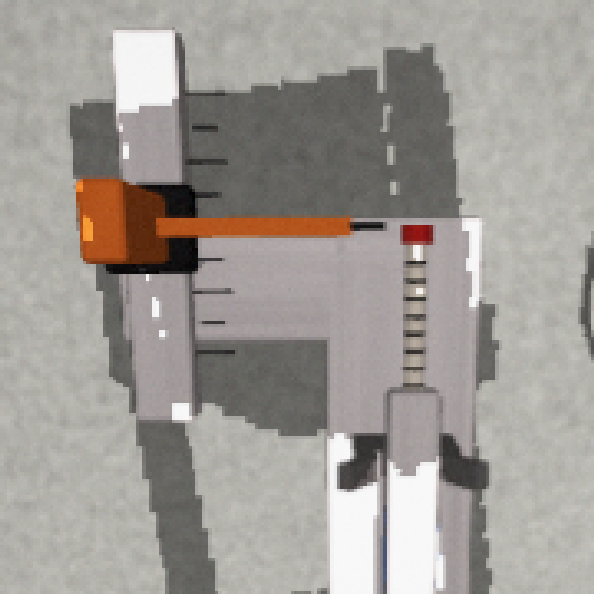

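The blade tip (zoom row 226) and the cap face (row 225) are level to within ~0.3 mm. The gauge sits in both saddles and the hand is clear, so I'm handing in.

```bash
python3 - <<'E' 2>&1 | grep -v -i gimbal
from ins import *
c,p,d=load("k_v"); h=lambda x,y:(x/3.3+150,y/3.3+20)
C=onz(c,h(416,225),.05)[0];E=onz(c,h(384,226),.05)[0]; y=np.load("gauge.npy")[3]
print((C-E)@[np.cos(y),np.sin(y),0]*1e3, [withdepth(c,q,d)[0].round(4) for q in [(275,145),(274,190),(274,225)]])
job_done(); print(observe()["time_s"])
E
```

```text
0.2586734094701049 [array([0.5234, 0.1423, 0.0591]), array([0.4772, 0.1409, 0.0573]), array([0.4378, 0.139 , 0.056 ])]
the job is handed in; nothing more can be done
the job is handed in; nothing more can be done
```

I carried out the whole task and handed it in at about 31 s of the 58 s allowed; the interface gives no verdict.

- **Pressing:** I took the gauge from its cradle and pressed it onto the slanting valve until it stopped hard. It did not advance further under about 20 N. I held it there for well over a second, and the rod came out about 39 mm.
- **Return:** I laid the gauge back in its cradle with the rod still out. The robot never went near the rod.
- **Pointer:** I slid the pointer 35.0 mm and let go. My last picture puts the rod's end within about 0.3 mm of the pointer's edge, against the 4 mm allowed.

**Last checks:** the gauge lies in both saddles, with its top at 56–59 mm where 58 mm is expected and its line unchanged. The hand was clear of everything when I handed in. I did not measure the bystanders again; none looked moved in the views I took, and I felt no contact with any.

**One disagreement:** the hard stop came about 2.6 mm before my first estimate of the flange. The lid-centre measurement and the sudden rise in force suggest that estimate was about 2 mm short. So I take the gauge to have been fully home, though I did not see the rim on the flange. During the hardest push the arm bent about 2 mm sideways; I corrected it to 0.3 mm and held for another 0.7 s.

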